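# Lay out the memory table

## Task

Lay out the reunion's memory table around its two albums (left and right as for a reader sitting on the robot's side): stand the picture frame centred and square behind the open green album, leaving a gap of about 3 cm, picture towards the album, and in line with the frame stand the silver trophy straight behind the album's left edge, its handles pointing left and right, and the brass bell straight behind the album's right edge. Lay the brown logbook flat in the middle of the closed red album's cover, square and lengthwise with it, and the compass, dial up, in the middle of the logbook. Set things down rather than drop them, knock nothing over, and leave the two mugs where they are.

Things in the scene. Friction and masses are not known exactly. Their poses are not given: they have to be found in the camera images.
- open_album: open photo album lying flat, dark green cover, cream pages, brown prints; fixed; 170 mm deep (x), 240 mm wide (y), up to 25 mm high. Origin on the table in the MIDDLE OF ITS BACK EDGE (the long edge away from the robot); x points backwards, away from the reader on the robot's side, y to the reader's left: the pages lie at negative x, the left and right edges at y = +120 and -120 mm.
- red_album: closed red photo album lying flat, fixed in place: 180 mm (x, its long side) by 140 mm (y) by 45 mm high, flat top cover. Origin at the centre of its underside.
- picture_frame: freestanding wooden box picture frame, upright, colour picture of tents on one face, dark back: 28 mm deep (x), 110 mm wide (y), 105 mm high; loose, about 0.3 kg. Origin at the centre of its underside; the picture faces its own -x, and at the start the robot's side within 40 degrees. Can be gripped across its depth near the top edge.
- trophy: silver two-handled trophy cup on a black round plinth 62 mm across, upright; loose, about 0.3 kg, 115 mm high. The cup is a plain cylinder 56 mm across from 70 to 115 mm height (open, wall 3 mm), on a thin stem. Thin handles at its +y and -y reach 44 mm from the axis, 68 to 108 mm high. Origin at the centre of its underside. Can be gripped along its own x, between the handles.
- bell: brass hand bell standing on its mouth, with an upright dark wooden handle; loose, about 0.3 kg. Round: mouth 64 mm across, brass up to 53 mm, handle 22 mm across from 66 to 112 mm height, 120 mm high overall. Origin at the centre of its underside.
- logbook: small brown leather-bound pocket logbook with a black strap, lying flat: 95 mm long (x), 62 mm wide (y), 22 mm thick; loose, about 0.15 kg. Origin at the centre of its underside; z up. Rigid.
- compass: brass pocket compass lying flat, white dial up, with a small thin ring at its +x side: 48 mm across, 18 mm thick (19.5 mm with the needle); loose, about 0.1 kg. The ring may be ignored for gripping: it reaches 36 mm from the axis and offers no resistance. Origin at the centre of its underside.
- blue_mug: blue enamel mug, bystander, loose, upright: 76 mm across, 68 mm high, handle at its own +y. Origin at the centre of its underside.
- red_mug: red enamel mug, bystander, loose, upright: 76 mm across, 68 mm high, handle at its own +y. Origin at the centre of its underside.
Things that resemble listed ones, but are neither listed nor needed, are in the scene too. There is more than one size of the logbook; the one meant has the size given above. Several things look just like the compass: the one meant starts farthest to the robot's left.

How it is judged (in metres and radians):
At the end, for the whole second after the job is handed in: All as asked, at rest and released. Frame: gap 30 +-15 mm, centred +-15 mm, square +-8 deg. Trophy, bell: +-20 mm of the frame's line, +-15 mm of the album edge's line; handles +-14 deg. Logbook: +-15 mm of red album's centre, +-10 deg. Compass: within 12 mm of logbook's centre (x of picture_frame in the frame of open_album between 0.029 and 0.059 m and y of picture_frame in the frame of open_album between -0.015 and 0.015 m and angle between the x axis of picture_frame and the x axis of open_album, either way round below 0.14 rad and x of open_album in the frame of picture_frame below 0 m and x of trophy in the frame of picture_frame between -0.02 and 0.02 m and y of trophy in the frame of open_album between 0.105 and 0.135 m and x of bell in the frame of picture_frame between -0.02 and 0.02 m and y of bell in the frame of open_album between -0.135 and -0.105 m and angle between the y axis of trophy and the y axis of open_album, either way round below 0.25 rad and angle between each of picture_frame, trophy, bell, logbook, compass's own z axis and vertical below 0.08 rad and height (world z) of picture_frame between -0.006 and 0.006 m and height (world z) of trophy between -0.006 and 0.006 m and height (world z) of bell between -0.006 and 0.006 m and x of logbook in the frame of red_album between -0.015 and 0.015 m and y of logbook in the frame of red_album between -0.015 and 0.015 m and angle between the x axis of logbook and the x axis of red_album, either way round below 0.17 rad and height (world z) of logbook between 0.04 and 0.05 m and horizontal distance between compass and logbook below 0.012 m and height (world z) of compass between 0.062 and 0.072 m and linear speed of each of picture_frame, trophy, bell, logbook, compass below 0.02 m/s); the robot touches nothing.
It fails at once if a mug is shifted more than 30 mm or tipped (distance of any of blue_mug, red_mug from where it was at the start of the episode above 0.03 m or angle between any of blue_mug, red_mug's own z axis and vertical above 0.35 rad).
It fails at once if the picture frame, trophy or bell is knocked over (leans more than 50 degrees) (angle between any of picture_frame, trophy, bell's own z axis and vertical above 0.87 rad).
It fails at once if a thing is dropped (faster than 0.6 m/s with no finger touching it: a fall of about 2 cm) ((linear speed of picture_frame above 0.6 m/s and contact force between the fingers and picture_frame below 0.01 N) or (linear speed of trophy above 0.6 m/s and contact force between the fingers and trophy below 0.01 N) or (linear speed of bell above 0.6 m/s and contact force between the fingers and bell below 0.01 N) or (linear speed of logbook above 0.6 m/s and contact force between the fingers and logbook below 0.01 N) or (linear speed of compass above 0.6 m/s and contact force between the fingers and compass below 0.01 N)).
It also fails if it takes over 131 s, if anything falls off the work surface, if the arm or the gripper's body presses on something with over 40 N, if the wrist force passes 120 N, or if a joint passes its speed limit or range.

## Robot

A 6-joint arm with a two-finger parallel gripper is mounted at the origin on the work surface. World frame = base frame: x ahead of the robot, y to its left, z up, the work surface at z = 0. Lengths are in m, angles in degrees, forces in N, time in s.
With the tool pointing down it reaches from about 0.3 to 0.75 m from the base axis. Payload 8.5 kg.
Tool frame: the origin (TCP) lies midway between the tips of the shut fingers; the grasp point (between the pads) lies 19 mm behind it; z points along the fingers, y is the line along which they close (so a half turn about z gives the same grasp; the last joint's range is limited). The gripper opens to 85 mm and grips with 20 to 120 N. Pads are 22 mm wide; open, the fingers measure 114 mm over their backs; the gripper's body (76 mm by 85 mm) begins 54 mm behind the grasp point. The pads swing forward as they close: fully open they stand 13 mm farther back than shut.
Start: joints at [-81.091, 21.807, 74.336, -0, 83.858, -12.336], TCP at [0.199, -0.513, 0.231] pointing down, gripper open.
Joint ranges: [-178.18, 178.18], [-50.72, 133.34], [12.68, 142.11], [-81.47, 261.47], [9.98, 163.14], [-165.26, 165.26]. Speed limits (degrees/s): [136.94, 136.94, 180, 180, 180, 180].

## Interface

Orientations are given as a 3x3 rotation matrix whose columns are the frame's x, y, z axes.
In Python, from rig import env, viewer, recognise, pinpoint gives the robot as it stands.
- The arm moves only by the tool move_arm, never from a script. Its argument "plan" is text: rows parted by semicolons, each of 7 numbers parted by spaces: the shift along the tool's x, y, z in m, then the turn, a rotation vector about the tool's x, y, z in rad, then the finger opening in m, from 0 to 0.0854. A call has 1 to 12 rows; each row shifts and turns the commanded pose from where the row before left it, along the tool's axes as they then stand; what a row does not reach is not made up. A row lasts 1/8 s, in which the tool goes at most 62.5 mm and 10.7 degrees, less where a joint would pass 70% of its speed; a pose out of reach is approached as far as the arm can. A call is refused whole if a number of a shift passes 0.0625 or a number of a turn 0.188, either way. A call with a gripper value outside its range is refused whole. The fingers move at their own pace and stop on an object; "grip_force" is the grip in N (left out, the last holds). Time passes only in rows, so rows that do not move let the fingers close. It gives the time, the measured TCP pose, the force, the opening and the grip force at its end, in the units of the state.
- env.observe(): the state, without advancing time (a new reading comes with each control period).
- viewer.get_image(name): name is "scene" or "top" or "wrist"; returns (picture, depth): 480x640x3 uint8, red, green, blue; 480x640 float32, m along the optical axis (not along the pixel's ray), 0 where there is no reading.
- viewer.calibration(name): a dict with "fx", "fy", "cx", "cy" (pixels), "R" (3x3) and "t" (3): a world point X has camera coordinates R X + t. Camera axes: x right, y down, z forward; pixel columns grow to the right and rows downward; lengths in m; the calibration is good to about 2 mm. A picture is of the moment at which its call begins: read the wrist's pose just before it. calibration takes no time and is no camera call; for the wrist camera it gives the pose at the moment of the call.
- env.close_job(): hands the job in; it is judged then, once.
Trained networks look in the newest picture that a camera, given by its name, has taken for a name from the list of things; names that differ only in an ending like _2 or _b are one class to them, and where a whole thing is asked for, a point or a joint stands for the part that bears it (a point fixed in the world has none). Each returns a list of dicts, best first, with "conf" (0 to 1); they miss things now and then, are a little off and sometimes report something else, mostly with a low value. They report only what shows in the picture. A call takes as long as a camera call. They do not tell look-alikes from the thing itself.
- recognise(camera, name): "extent" ([centre column, centre row, width, height] in pixels, round what is visible of it).
- pinpoint(camera, name): "pixel" ([column, row] in pixels: a listed point, or the origin of a listed thing).
The state is a dict: "time_s": time; "q": joint angles; "qvel": joint speeds; "joint_efforts": joint torques, N m; "position": TCP position; "tool_rot": TCP orientation; "ft_force": force on the tool from outside, world axes, zero at the start; "wrist_torque": the same for the moment, N m; "grip_width": finger opening in m; "gripper_force": force on a finger pad.
Only numpy, scipy, OpenCV 4.12 (cv2) and the standard library are available. Lean on these libraries where they do the work, as an engineer would, in place of code of your own. Each camera call takes 0.05 s, during which the arm holds its last target. There are 200 camera calls.

## Working session

There is one attempt and no reset: what is moved stays moved. The work goes in short steps, Python scripts to look and compute and a tool call to move; the robot and the scene stay as the last step left them, time stands still between calls to the robot, and variables do not carry over. Pictures are saved under pics/ and viewed, at most 14 in all, crops included, and the job is handed in when it is done.

Besides the shell and the picture viewer there is one more tool, called after "Request:" as name(argument=value, ...) on one line, values as JSON. move_arm: Moves the arm, as the interface text tells. Its arguments: {"type":"object","properties":{"plan":{"type":"string"},"grip_force":{"type":"number"}},"required":["plan"]}

```bash
ls; mkdir -p pics
cat > h.py <<'E'
import numpy as np, cv2
from rig import env, viewer, recognise, pinpoint
def shot(n,f=None):
    im,d=viewer.get_image(n)
    if f: cv2.imwrite('pics/'+f,im[:,:,::-1])
    return im,d,viewer.calibration(n)
def pts(d,c):
    v,u=np.mgrid[0:480,0:640]
    P=np.stack([(u-c['cx'])/c['fx']*d,(v-c['cy'])/c['fy']*d,d],-1)
    return (P-c['t'])@np.array(c['R'])   # R^T (P-t)
E
python3 - <<'E'
from h import *
for n in ('scene','top'):
    im,d,c=shot(n,n+'0.png'); np.savez('pics/'+n+'0.npz',im=im,d=d)
    print(n,c,(d>0).mean())
s=env.observe();print(s['time_s'],s['position'],s['tool_rot'])
E
```

```text
pics
scene {'fx': 584.7294224280479, 'fy': 584.7294224280479, 'cx': 324.1333502833907, 'cy': 238.19280814797227, 'R': array([[-0.63415963,  0.77319674, -0.00289235],
       [ 0.66629303,  0.5445739 , -0.50940443],
       [-0.39229475, -0.32497088, -0.86052238]]), 't': array([ 0.31044445, -0.30361914,  1.53432628])} 0.996044921875
top {'fx': 470.4146841164606, 'fy': 470.4146841164606, 'cx': 317.56609055539184, 'cy': 241.13470936114734, 'R': array([[-0.01810038, -0.99983127, -0.00313257],
       [-0.99805401,  0.01825501, -0.05962342],
       [ 0.05967054,  0.00204726, -0.99821603]]), 't': array([-6.08698974e-04,  4.95925068e-01,  1.29974316e+00])} 0.996181640625
0.1 [ 0.19925302 -0.51235284  0.23076954] [[ 9.32059257e-01  3.62305815e-01 -1.92382319e-04]
 [ 3.62305749e-01 -9.32058397e-01  1.29961037e-03]
 [ 2.91544838e-04 -1.28101509e-03 -9.99999137e-01]]
```

View pics/scene0.png

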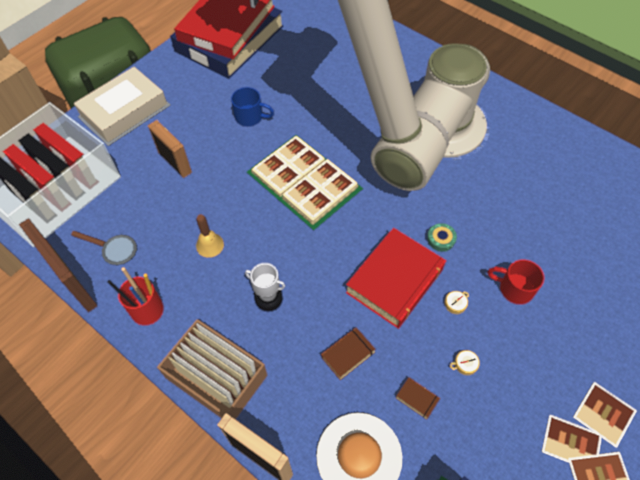

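View pics/top0.png

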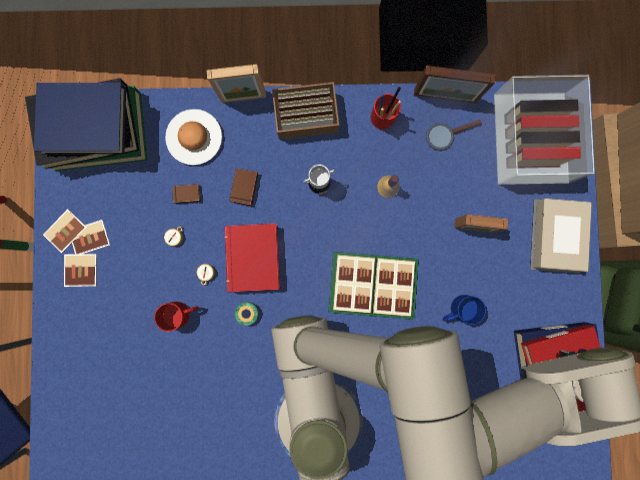

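The top view shows the compass candidates at (173,237) and (205,273), with a patterned tin at (246,314); I want the leftmost, (173,237). The logbook candidates are (187,194), which looks small, and (244,187), which looks like the right size. The frame candidates are (482,224), (236,84) and (455,84). The trophy is at (319,178), the bell at (388,186), the open album at (374,285) and the red album at (253,258). The mugs are at (172,317) and (466,310). Next I measure these.

```bash
cat > m.py <<'E'
from h import *
import sys
def rect(P,uv0,win,zlo,zhi):
    u,v=uv0
    Q=P[v-win:v+win,u-win:u+win].reshape(-1,3)
    Q=Q[(Q[:,2]>zlo)&(Q[:,2]<zhi)]
    r=cv2.minAreaRect((Q[:,:2]*1000).astype(np.float32))
    return np.round(np.median(Q,0),4),len(Q),np.round(r[0],1),np.round(r[1],1),round(r[2],1)
if __name__=='__main__':
    a=np.load('pics/top0.npz');P=pts(a['d'],viewer.calibration('top'))
    b=np.load('pics/scene0.npz');S=pts(b['d'],viewer.calibration('scene'))
    for n,uv,w,lo,hi in [('compassL',(173,237),15,.012,.03),('comp2',(205,273),14,.012,.03),('bookS',(187,194),19,.012,.03),('bookL',(244,187),23,.014,.03),
      ('trophy',(319,178),22,.1,.13),('trophycup',(319,178),22,.07,.13),('bell',(388,186),18,.1,.13),('bellbody',(388,186),18,.02,.05),('frame',(482,224),32,.09,.12),('frame2',(236,84),35,.08,.14),('frame3',(455,84),45,.08,.14),('album',(374,285),52,.006,.04),('red',(253,258),38,.035,.06),('mugR',(172,317),40,.05,.1),('mugB',(466,310),30,.05,.1)]:
        try: print(n,*rect(P,uv,w,lo,hi))
        except Exception as e: print(n,e)
    print('scene')
    for n,uv,w,lo,hi in [('compassL',(467,362),20,.012,.03),('bookL',(347,353),30,.014,.03),('bookS',(417,397),26,.012,.03),('trophy',(266,275),30,.1,.13),('bell',(204,225),22,.1,.13),('frame',(170,147),30,.09,.12),('album',(305,181),60,.006,.04),('red',(397,277),55,.035,.06)]:
        try: print(n,*rect(S,uv,w,lo,hi))
        except Exception as e: print(n,e)
    print('table z',np.median(P[350:450,100:200,2]),np.median(S[200:220,200:240,2]))
    # album green border crop + compass crop
    im=a['im'][:,:,::-1]
    c1=cv2.resize(im[150:330,150:410],None,fx=3,fy=3,interpolation=cv2.INTER_CUBIC); cv2.imwrite('pics/c1.png',c1)
E
python3 m.py
```

```text
compassL [0.5145 0.3937 0.0193] 244 [517.1 394.8] [50.5 46.7] 1.9
comp2 [0.4151 0.3049 0.0192] 234 [412.7 304.7] [51.1 47.1] 31.8
bookS [0.6359 0.3594 0.0183] 439 [636.3 359.3] [49.3 73.6] 3.8
bookL [0.6515 0.1958 0.0231] 753 [652.4 196.6] [63.6 95.9] 78.1
trophy [ 0.6675 -0.0167  0.1127] 144 [660.4 -15.4] [54.9 66.9] 58.2
trophycup [ 0.6655 -0.0166  0.0797] 423 [660.4 -15.4] [55.5 66.5] 58.7
bell [ 0.6447 -0.2104  0.1195] 64 [ 646.2 -210.8] [20.3 18.1] 41.9
bellbody [ 0.6377 -0.2027  0.0383] 145 [ 642.2 -209.9] [47.8 38.3] 59.4
frame [ 0.5324 -0.4475  0.1068] 485 [ 532.9 -449.7] [110.6  28.5] 82.1
frame2 [0.9078 0.1955 0.1099] 472 [907.7 195.5] [ 22.7 131.6] 14.1
frame3 [ 0.8987 -0.3761  0.1108] 677 [ 897.8 -378.1] [179.7  26.1] 74.7
album [ 0.3704 -0.1624  0.0232] 4943 [ 372.5 -163.3] [289.6 285.2] 88.4
red [0.4519 0.1718 0.0463] 3389 [452.6 171.9] [180.1 140.7] 2.0
mugR [0.3049 0.3824 0.0634] 265 [306.  382.9] [75.6 97.7] 49.2
mugB [ 0.292  -0.4025  0.0644] 273 [ 303.6 -401.6] [101.1  74.8] 82.7
scene
compassL [0.5184 0.3998 0.0172] 430 [518.4 397.5] [45.9 51.3] 18.0
bookL [0.6568 0.2008 0.021 ] 1364 [655.4 199.7] [63.6 96.4] 77.8
bookS [0.6408 0.3641 0.016 ] 872 [639.8 363.2] [48.9 73.2] 3.1
trophy [ 0.6651 -0.0125  0.1097] 297 [665.2 -10.8] [63.8 55.6] 68.3
bell [ 0.6529 -0.2029  0.1154] 101 [ 650.9 -205.1] [19.3 20.9] 7.7
frame [ 0.5389 -0.4418  0.1032] 518 [ 536.6 -446. ] [117.   29.9] 81.8
album [ 0.3785 -0.1496  0.0206] 4822 [ 348.5 -161.7] [366.5 298.4] 46.8
red [0.4598 0.178  0.0438] 4877 [455.5 175.3] [183.3 141.1] 1.7
table z 0.0009676816770762217 -0.0007378888679687506
```

View pics/c1.png

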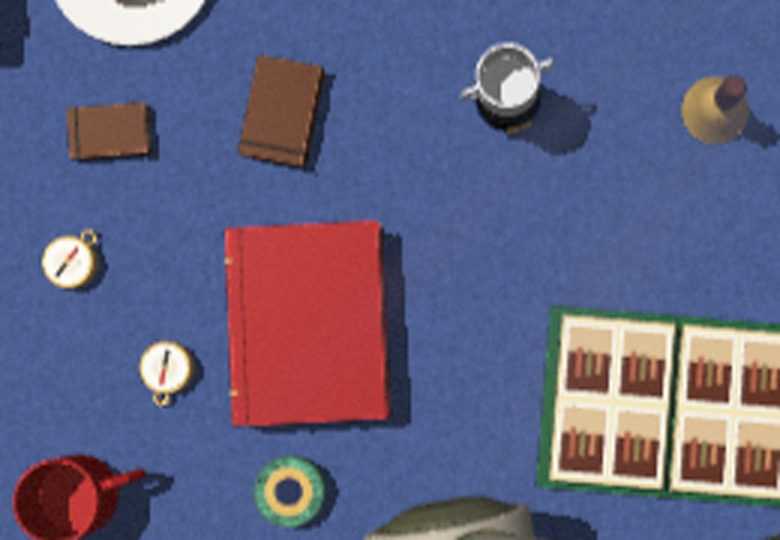

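The crop confirms the brown book at (244,187) measures 96x64 mm, so it is the one meant; the other is 74x49 mm. The compass at (173,237) is the leftmost, and the frame at (482,224) measures 110x28 mm. The trophy's handles lie about 20° off the y axis. I still need the album's edges.

```bash
cat > al.py <<'E'
from h import *
for n,(u,v,w) in {'top':(374,285,54),'scene':(305,181,66)}.items():
    a=np.load(f'pics/{n}0.npz');P=pts(a['d'],viewer.calibration(n));im=a['im'].astype(int)
    m=(im[...,2]<np.maximum(im[...,0],im[...,1])-8)&(P[...,2]<.04)
    k=np.zeros_like(m);k[v-w:v+w,u-w:u+w]=1
    m=(m&k).astype(np.uint8); m=cv2.morphologyEx(m,cv2.MORPH_OPEN,np.ones((3,3)))
    nl,L,st,_=cv2.connectedComponentsWithStats(m);i=1+np.argmax(st[1:,4]);Q=P[L==i]
    r=cv2.minAreaRect((Q[:,:2]*1000).astype(np.float32)); print(n,r)
    ys=Q[:,1];
E
python3 al.py
python3 - <<'E'
from h import *
# trophy yaw: handle pixels = points at z .068-.108 >33mm from cup axis
for n,(u,v,w),c in (('top',(319,178,24),(.6604,-.0154)),('scene',(266,275,30),(.665,-.012))):
    a=np.load(f'pics/{n}0.npz');P=pts(a['d'],viewer.calibration(n))
    Q=P[v-w:v+w,u-w:u+w].reshape(-1,3);Q=Q[(Q[:,2]>.06)]
    cup=Q[Q[:,2]>.106]; (cc,r)=cv2.minEnclosingCircle((cup[:,:2]*1000).astype(np.float32)); print(n,cc,r)
    d=Q[:,:2]-np.array(c);rr=np.hypot(*d.T);s=d[rr>.034]; print(len(s),np.round(np.sort(np.degrees(np.arctan2(s[:,1],s[:,0]))),0))
E
```

```text
top ((370.21923828125, -163.420166015625), (239.7350616455078, 168.6137237548828), 84.10997009277344)
scene ((369.4690246582031, -161.44911193847656), (244.6627197265625, 175.27020263671875), 84.04286193847656)
top (553.3120727539062, -14.779535293579102) 135.94187927246094
34 [-74. -72. -71. -71. -71. -71. -70. -70. -69. -69. -68. -66. -65. 105.
 106. 107. 108. 109. 109. 109. 109. 110. 111. 179. 179. 179. 179. 179.
 179. 179. 179. 179. 179. 179.]
scene (822.6795043945312, 194.60055541992188) 290.540283203125
56 [-76. -74. -73. -73. -73. -72. -72. -71. -71. -71. -70. -70. -70. -70.
 -70. -70. -70. -70. -69. -69. -69. -69. -69. -69.  52.  52.  52.  52.
  52.  52.  52.  52.  52.  52.  52.  52. 105. 106. 106. 107. 107. 107.
 107. 107. 108. 108. 108. 108. 108. 108. 109. 109. 109. 110. 110. 113.]
```

Request:
move_arm(plan="0.042 0.0076 0 0 0 0 0.085;0.042 0.0076 0 0 0 0 0.085;0.042 0.0076 0 0 0 0 0.085;0.042 0.0076 0 0 0 0 0.085;0.042 0.0076 0 0 0 0 0.085;0.042 0.0076 0 0 0 0 0.085;0.042 0.0076 0 0 0 0 0.085;0.042 0.0076 0 0 0 0 0.085;0 0 0 0 0 -0.177 0.085;0 0 0 0 0 -0.177 0.085;0 0 0 0 0 -0.177 0.085", grip_force=50)

```text
time_s: 1.48
position: [0.5345, -0.4473, 0.2306]
tool_rot: [[0.615, 0.788, -0.001], [0.788, -0.615, 0.001], [0.0, -0.001, -1.0]]
ft_force: [0.8, -0.6, -0.6]
grip_width: 0.0845
gripper_force: 0.0
```

Request:
move_arm(plan="0 0 0 0 0 -0.177 0.085;0 0 0 0 0 -0.177 0.085;0 0 0 0 0 -0.177 0.085;0 0 0 0 0 0 0.085;0 0 0 0 0 0 0.085")

```text
time_s: 2.1
position: [0.5344, -0.4475, 0.2311]
tool_rot: [[0.141, 0.99, -0.0], [0.99, -0.141, 0.0], [0.0, -0.0, -1.0]]
ft_force: [0.6, 0.1, -0.6]
grip_width: 0.085
gripper_force: 0.0
```

```bash
cat > go.py <<'E'
from h import *
def go(x,y,z,a):
    s=env.observe();p=np.array(s['position']);R=np.array(s['tool_rot'])
    t=np.degrees(np.arctan2(R[1,0],R[0,0])); da=(a-t+180)%360-180
    d=R.T@(np.array([x,y,z])-p)
    print('t',s['time_s'],'pos',np.round(p,4),'a',round(t,1),'| tool shift',np.round(d,4),'turn z',round(-np.radians(da),3),'tilt',np.round(R[2,:2],4),'w',s['grip_width'],'q',np.round(s['q'],0),'F',np.round(s['ft_force'],1))
E
python3 - <<'E'
from h import *
from go import go
go(.534,-.447,.25,82)
im,d,c=shot('wrist','w1.png');P=pts(d,c)
for lo,hi in((.09,.115),):
    Q=P[(P[...,2]>lo)&(P[...,2]<hi)];Q=Q[(abs(Q[:,0]-.534)<.1)&(abs(Q[:,1]+.447)<.1)]
    print(len(Q),np.median(Q,0),cv2.minAreaRect((Q[:,:2]*1000).astype(np.float32)))
E
```

```text
t 2.1 pos [ 0.5344 -0.4475  0.2311] a 81.9 | tool shift [ 0.0004 -0.0005 -0.0189] turn z -0.002 tilt [ 0.0003 -0.0004] w 0.08496308623262652 q [-50.  38.  47.   0.  96. -42.] F [ 0.6  0.1 -0.6]
4145 [ 0.53592846 -0.44291756  0.10298193] ((535.3993530273438, -448.0279846191406), (109.73577880859375, 28.0283203125), 82.20645141601562)
```

View pics/w1.png

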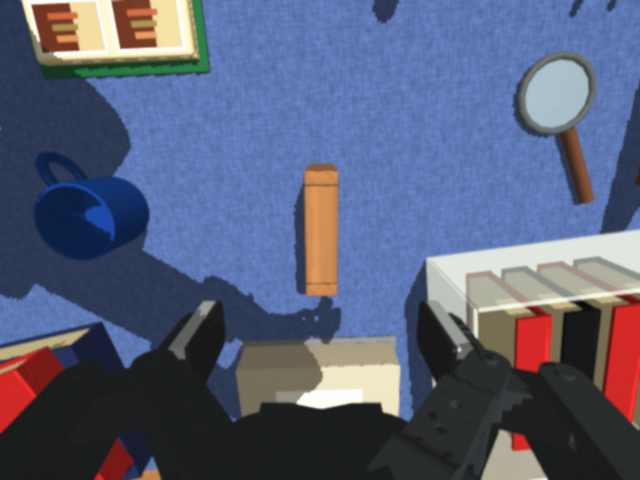

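The frame is centred between the open fingers, with its top edge at (320,230). The wrist view puts it at (0.535,-0.448), yaw -7.8°. I descend and grip.

Request:
move_arm(plan="0 0.001 0.045 0 0 0 0.085;0 0 0.045 0 0 0 0.085;0 0 0.04 0 0 0 0.085;0 0 0.02 0 0 0 0.085;0 0 0.012 0 0 0 0.085;0 0 0 0 0 0 0.085;0 0 0 0 0 0 0;0 0 0 0 0 0 0;0 0 0 0 0 0 0;0 0 0 0 0 0 0;0 0 0 0 0 0 0", grip_force=50)

```text
time_s: 3.52
position: [0.5356, -0.4478, 0.0699]
tool_rot: [[0.138, 0.99, 0.001], [0.99, -0.138, -0.001], [-0.001, 0.001, -1.0]]
ft_force: [-0.2, 1.4, 4.4]
grip_width: 0.0273
gripper_force: 49.7
```

Request:
move_arm(plan="0 0 0 0 0 0 0;0 0 -0.006 0 0 0 0;0 0 -0.012 0 0 0 0;0 0 -0.016 0 0 0 0;0 0 0 0 0 0 0")

```text
time_s: 4.15
position: [0.536, -0.4482, 0.1054]
tool_rot: [[0.138, 0.99, 0.002], [0.99, -0.138, -0.003], [-0.002, 0.003, -1.0]]
ft_force: [-0.0, 0.9, -3.3]
grip_width: 0.0278
gripper_force: 49.5
```

Run:
```python
from h import *
from go import go
go(.498,-.1757,.10,84.1)
```

```text
t 4.15 pos [ 0.536  -0.4482  0.1054] a 82.1 | tool shift [ 0.2647 -0.0752  0.0046] turn z -0.035 tilt [-0.0024  0.0027] w 0.02775692662000243 q [-50.  42.  58.   0.  79. -42.] F [-0.   0.9 -3.3]
```

Request:
move_arm(plan="0.015 -0.0042 0 0 0 0 0;0.035 -0.01 0 0 0 0 0;0.04 -0.0115 0 0 0 0 0;0.04 -0.0115 0 0 0 0 0;0.04 -0.0115 0 0 0 0 0;0.04 -0.0115 0 0 0 0 0;0.035 -0.01 0 0 0 0 0;0.015 -0.0042 0 0 0 0 0;0.005 -0.0015 0 0 0 -0.035 0;0 0 0 0 0 0 0;0 0 0 0 0 0 0")

```text
time_s: 5.52
position: [0.497, -0.1757, 0.1032]
tool_rot: [[0.104, 0.995, 0.0], [0.995, -0.104, -0.0], [-0.0, 0.0, -1.0]]
ft_force: [-1.4, -0.7, -2.8]
grip_width: 0.0279
gripper_force: 49.7
```

Run:
```python
from h import *
from go import go
go(.498,-.1757,.0705,84.1)
im,d,c=shot('wrist','w2.png')
P=pts(d,c);Q=P.reshape(-1,3);imf=im.reshape(-1,3).astype(int)
g=(imf[:,1]>imf[:,0]+25)&(imf[:,1]>imf[:,2]+15)&(Q[:,2]<.03)&(Q[:,2]>-.01)
print(g.sum(),np.percentile(Q[g],[1,50,99],axis=0))
```

```text
t 5.525 pos [ 0.497  -0.1757  0.1032] a 84.0 | tool shift [0.0001 0.001  0.0327] turn z -0.001 tilt [-0.0003  0.0003] w 0.027905998290852004 q [-32.  27.  89.  -0.  64. -26.] F [-1.4 -0.7 -2.8]
6030 [[ 3.01644900e-01 -2.10347501e-01  3.05493961e-04]
 [ 4.43902357e-01 -5.29110902e-02  1.95570511e-03]
 [ 4.66276229e-01 -3.58549771e-02  3.65598186e-03]]
```

View pics/w2.png

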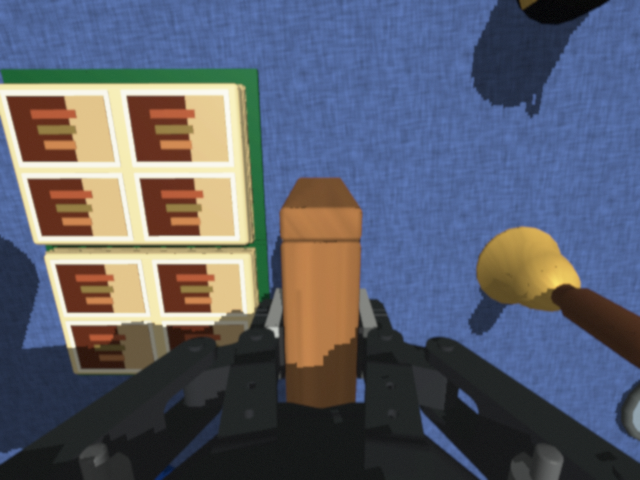

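The held frame is at (320,310). The album's back-left corner is at (258,69) and its back edge runs down to (267,285). I fit the edges precisely.

Run:
```python
from h import *
im,d,c=shot('wrist');P=pts(d,c);I=im.astype(int)
g=(I[...,1]>I[...,0]+25)&(I[...,1]>I[...,2]+15)&(abs(P[...,2])<.03)
B=[];
for v in range(80,280):
    u=np.where(g[v,235:280])[0]
    if len(u): B.append(P[v,235+u.max(),:2])
B=np.array(B);f=np.polyfit(B[:,1],B[:,0],1);r=B[:,0]-np.polyval(f,B[:,1]);k=abs(r)<.003
f=np.polyfit(B[k,1],B[k,0],1);print('back edge slope deg',np.degrees(np.arctan(f[0])),'x at y=-.171',np.polyval(f,-.171),k.sum())
L=[]
for u in range(100,250):
    v=np.where(g[50:100,u])[0]
    if len(v): L.append(P[50+v.min(),u,:2])
L=np.array(L);h=np.polyfit(L[:,0],L[:,1],1);print('left slope',np.degrees(np.arctan(h[0])),'y at .45',np.polyval(h,.45))
y=np.polyval(h,.466);x=np.polyval(f,y);cn=np.array([x,y]);th=np.arctan(f[0]);e=np.array([np.sin(th),np.cos(th)]);n=np.array([np.cos(th),-np.sin(th)])
print('corner',cn,'origin',cn-.12*e,'frame',cn-.12*e+.044*n,'trophy',cn+.044*n,'bell',cn-.24*e+.044*n)
```

```text
back edge slope deg 5.867524841136302 x at y=-.171 0.45571446670120486 200
left slope -5.467642390944728 y at .45 -0.0487350099343282
corner [ 0.4681219  -0.05026652] origin [ 0.45585445 -0.16963783] frame [ 0.49962393 -0.17413589] trophy [ 0.51189138 -0.05476458] bell [ 0.48735649 -0.2935072 ]
```

Request:
move_arm(plan="0.002 0.0025 0.01 0 0 0 0;0 0 0.01 0 0 0 0;0 0 0.006 0 0 0 0;0 0 0.004 0 0 0 0;0 0 0.003 0 0 0 0;0 0 0 0 0 0 0;0 0 0 0 0 0 0")

```text
time_s: 6.5
position: [0.4995, -0.173, 0.0705]
tool_rot: [[0.103, 0.995, 0.0], [0.995, -0.103, -0.0], [-0.0, 0.0, -1.0]]
ft_force: [0.8, -0.5, -2.8]
grip_width: 0.0276
gripper_force: 49.7
```

Request:
move_arm(plan="0 0 0.0012 0 0 0 0;0 0 0 0 0 0 0;0 0 0 0 0 0 0.04;0 0 0 0 0 0 0.085;0 0 0 0 0 0 0.085;0 0 0 0 0 0 0.085;0 0 -0.015 0 0 0 0.085;0 0 -0.035 0 0 0 0.085;0 0 -0.055 0 0 0 0.085;0 0 -0.055 0 0 0 0.085;0 0 0 0 0 0 0.085")

```text
time_s: 7.88
position: [0.5007, -0.1736, 0.2342]
tool_rot: [[0.103, 0.995, 0.008], [0.995, -0.103, -0.005], [-0.004, 0.009, -1.0]]
ft_force: [-0.6, -0.8, -0.7]
grip_width: 0.0848
gripper_force: 0.0
```

Run:
```python
from h import *
from go import go
go(.663,-.013,.23,108.5)
im,d,c=shot('wrist');P=pts(d,c)
Q=P[(P[...,2]>.09)&(P[...,2]<.115)];Q=Q[(abs(Q[:,0]-.4996)<.08)&(abs(Q[:,1]+.174)<.08)]
print(cv2.minAreaRect((Q[:,:2]*1000).astype(np.float32)))
```

```text
t 7.875 pos [ 0.5007 -0.1736  0.2342] a 84.1 | tool shift [0.1765 0.145  0.0047] turn z -0.426 tilt [-0.0043  0.0087] w 0.08482934811562329 q [-32.  19.  78.  -0.  82. -26.] F [-0.6 -0.8 -0.7]
((498.0773620605469, -172.7089080810547), (109.83889770507812, 28.004674911499023), 84.18815612792969)
```

Frame placed at (0.498,-0.173), square. Next is the trophy.

Request:
move_arm(plan="0.035 0.029 0 0 0 0 0.085;0.035 0.029 0 0 0 0 0.085;0.035 0.029 0 0 0 0 0.085;0.035 0.029 0 0 0 0 0.085;0.035 0.029 0 0 0 0 0.085;0 0 0 0 0 -0.142 0.085;0 0 0 0 0 -0.142 0.085;0 0 0 0 0 -0.142 0.085;0 0 0 0 0 0 0.085;0 0 0 0 0 0 0.085")

```text
time_s: 9.18
position: [0.6615, -0.0138, 0.2285]
tool_rot: [[-0.315, 0.949, -0.001], [0.949, 0.315, 0.0], [0.001, -0.001, -1.0]]
ft_force: [0.7, -0.3, 0.5]
grip_width: 0.085
gripper_force: 0.0
```

Run:
```python
from h import *
from go import go
im,d,c=shot('wrist','w3.png');P=pts(d,c)
Q=P[(P[...,2]>.06)&(P[...,2]<.125)];Q=Q[(abs(Q[:,0]-.663)<.06)&(abs(Q[:,1]+.013)<.06)]
T=Q[Q[:,2]>.104]; (cc,r)=cv2.minEnclosingCircle((T[:,:2]*1000).astype(np.float32)); print(cc,r,T[:,2].max())
A=cv2.minAreaRect((Q[:,:2]*1000).astype(np.float32));print(A)
d=Q[:,:2]-np.array(cc)/1000;s=d[np.hypot(*d.T)>.034];an=np.degrees(np.arctan2(s[:,1],s[:,0]));print(np.median(an[an>0]),np.median(an[an<0]))
go(cc[0]/1000,cc[1]/1000,.078,108.5)
```

```text
(665.0089111328125, -12.527600288391113) 40.70033645629883 0.11492577472412648
((663.7234497070312, -11.844024658203125), (64.87458038330078, 56.596229553222656), 68.18444061279297)
110.1980079593495 -73.09366513222577
t 9.225 pos [ 0.6615 -0.0138  0.2287] a 108.4 | tool shift [1.000e-04 3.800e-03 1.507e-01] turn z -0.002 tilt [ 0.0005 -0.0008] w 0.08500212407382705 q [-11.  34.  54.   0.  92. -30.] F [ 0.2  0.2 -0.8]
```

View pics/w3.png

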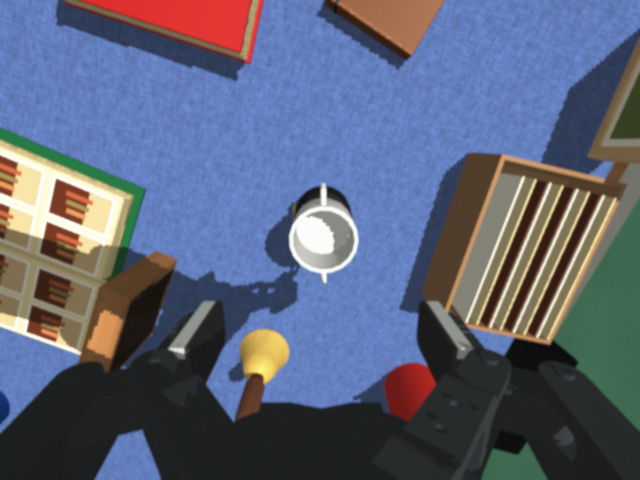

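The trophy cup is at (323,238) with handles at (324,193) and (324,278), aligned between the fingers. The file box at (440,240) is clear.

Request:
move_arm(plan="0.001 0.003 0.045 0 0 0 0.085;0 0 0.045 0 0 0 0.085;0 0 0.035 0 0 0 0.085;0 0 0.018 0 0 0 0.085;0 0 0.01 0 0 0 0.085;0 0 0 0 0 0 0.085;0 0 0 0 0 0 0;0 0 0 0 0 0 0;0 0 0 0 0 0 0;0 0 0 0 0 0 0", grip_force=40)

```text
time_s: 10.48
position: [0.6644, -0.0121, 0.0772]
tool_rot: [[-0.317, 0.948, 0.001], [0.948, 0.317, -0.0], [-0.001, 0.001, -1.0]]
ft_force: [-1.8, -2.1, 5.8]
grip_width: 0.0543
gripper_force: 42.1
```

Request:
move_arm(plan="0 0 -0.004 0 0 0 0;0 0 -0.012 0 0 0 0;0 0 -0.018 0 0 0 0;0 0 -0.01 0 0 0 0;0 0 0 0 0 0 0")

```text
time_s: 11.1
position: [0.6645, -0.0119, 0.1209]
tool_rot: [[-0.317, 0.948, 0.001], [0.948, 0.317, -0.0], [-0.001, 0.001, -1.0]]
ft_force: [0.5, 1.2, -2.9]
grip_width: 0.0543
gripper_force: 43.1
```

Run:
```python
from h import *
from go import go
go(.5105,-.0545,.12,84.1)
```

```text
t 11.1 pos [ 0.6645 -0.0119  0.1209] a 108.5 | tool shift [ 0.0085 -0.1595  0.0007] turn z 0.426 tilt [-0.0007  0.0013] w 0.05431762597223751 q [-11.  38.  64.   0.  78. -30.] F [ 0.5  1.2 -2.9]
```

Request:
move_arm(plan="0.001 -0.014 0 0 0 0 0;0.0015 -0.035 0 0 0 0 0;0.002 -0.035 0 0 0 0 0;0.002 -0.035 0 0 0 0 0;0.001 -0.028 0 0 0 0 0;0.001 -0.0125 0 0 0 0 0;0 0 0 0 0 0.142 0;0 0 0 0 0 0.142 0;0 0 0 0 0 0.142 0;0 0 0 0 0 0 0;0 0 0 0 0 0 0")

```text
time_s: 12.48
position: [0.5104, -0.0545, 0.12]
tool_rot: [[0.1, 0.995, -0.0], [0.995, -0.1, 0.0], [0.0, -0.0, -1.0]]
ft_force: [0.3, -0.1, -3.2]
grip_width: 0.0544
gripper_force: 44.2
```

Run:
```python
from go import go
go(.5105,-.0545,.078,84.1)
```

```text
t 12.475 pos [ 0.5104 -0.0545  0.12  ] a 84.3 | tool shift [-0.      0.0001  0.042 ] turn z 0.003 tilt [ 0.     -0.0001] w 0.05439227731263164 q [-19.  25.  90.   0.  65. -14.] F [ 0.3 -0.1 -3.2]
```

Now lower it, release, rise, and move towards the bell at (0.649,-0.208), keeping a=84.

Request:
move_arm(plan="0 0 0.012 0 0 0 0;0 0 0.014 0 0 0 0;0 0 0.008 0 0 0 0;0 0 0.005 0 0 0 0;0 0 0.0025 0 0 0 0;0 0 0.001 0 0 0 0;0 0 0 0 0 0 0")

```text
time_s: 13.35
position: [0.5103, -0.0545, 0.0778]
tool_rot: [[0.103, 0.995, 0.0], [0.995, -0.103, -0.0], [-0.0, 0.0, -1.0]]
ft_force: [0.0, 0.5, -2.9]
grip_width: 0.054
gripper_force: 44.2
```

Request:
move_arm(plan="0 0 0 0 0 0 0.07;0 0 0 0 0 0 0.085;0 0 0 0 0 0 0.085;0 0 0 0 0 0 0.085;0 0 -0.015 0 0 0 0.085;0 0 -0.035 0 0 0 0.085;0 0 -0.055 0 0 0 0.085;0 0 -0.05 0 0 0 0.085;0 0 0 0 0 0 0.085")

```text
time_s: 14.48
position: [0.5115, -0.0549, 0.2362]
tool_rot: [[0.103, 0.995, 0.007], [0.995, -0.103, -0.003], [-0.002, 0.008, -1.0]]
ft_force: [0.7, -0.2, 0.2]
grip_width: 0.0851
gripper_force: 0.0
```

Run:
```python
from h import *
from go import go
go(.649,-.208,.23,84.1)
im,d,c=shot('wrist','w4.png');P=pts(d,c)
Q=P[(P[...,2]>.06)&(P[...,2]<.125)];Q=Q[(abs(Q[:,0]-.51)<.06)&(abs(Q[:,1]+.054)<.055)]
print(cv2.minAreaRect((Q[:,:2]*1000).astype(np.float32)),Q[:,2].max())
```

```text
t 14.475 pos [ 0.5115 -0.0549  0.2362] a 84.1 | tool shift [-0.1382  0.1525  0.0076] turn z 0.0 tilt [-0.0018  0.0076] w 0.08512202378544034 q [-19.  18.  80.   0.  82. -13.] F [ 0.7 -0.2  0.2]
((507.9425964355469, -53.35711669921875), (56.05036544799805, 65.60479736328125), 34.27408218383789) 0.1124870973309138
```

Request:
move_arm(plan="-0.0276 0.0305 0 0 0 0 0.085;-0.0276 0.0305 0 0 0 0 0.085;-0.0276 0.0305 0 0 0 0 0.085;-0.0276 0.0305 0 0 0 0 0.085;-0.0276 0.0305 0.005 0 0 0 0.085;0 0 0 0 0 0 0.085;0 0 0 0 0 0 0.085")

```text
time_s: 15.4
position: [0.6473, -0.207, 0.2263]
tool_rot: [[0.103, 0.995, -0.002], [0.995, -0.103, 0.001], [0.001, -0.002, -1.0]]
ft_force: [-1.2, 0.2, 0.7]
grip_width: 0.0848
gripper_force: 0.0
```

Run:
```python
from h import *
from go import go
im,d,c=shot('wrist','w5.png');P=pts(d,c)
Q=P[(P[...,2]>.112)&(P[...,2]<.13)];Q=Q[(abs(Q[:,0]-.649)<.04)&(abs(Q[:,1]+.208)<.04)]
A=cv2.minAreaRect((Q[:,:2]*1000).astype(np.float32));print(A,Q[:,2].max(),len(Q))
B=P[(P[...,2]>.004)&(P[...,2]<.03)];B=B[np.hypot(B[:,0]-.649,B[:,1]+.208)<.045]
print(cv2.minEnclosingCircle((B[:,:2]*1000).astype(np.float32)))
go(A[0][0]/1000,A[0][1]/1000,.07,84.1)
```

```text
((649.6392211914062, -208.34695434570312), (20.480966567993164, 18.71047019958496), 11.345468521118164) 0.1207045562962517 486
((650.2799072265625, -208.98358154296875), 31.393592834472656)
t 15.45 pos [ 0.6473 -0.2067  0.227 ] a 84.1 | tool shift [-0.0015  0.0027  0.157 ] turn z 0.001 tilt [ 0.0006 -0.0013] w 0.08485583138989247 q [-28.  36.  51.   0.  94. -22.] F [ 0.1 -0.  -0.6]
```

View pics/w5.png

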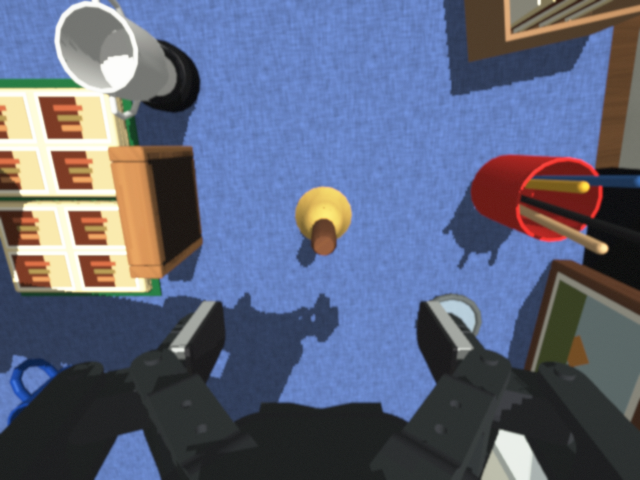

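The bell handle is at (323,237). The frame at (155,210) and the trophy at (110,60) stand fine.

Request:
move_arm(plan="-0.0015 0.0028 0.045 0 0 0 0.085;0 0 0.045 0 0 0 0.085;0 0 0.035 0 0 0 0.085;0 0 0.018 0 0 0 0.085;0 0 0.012 0 0 0 0.085;0 0 0 0 0 0 0.085;0 0 0 0 0 0 0;0 0 0 0 0 0 0;0 0 0 0 0 0 0;0 0 0 0 0 0 0;0 0 0 0 0 0 0", grip_force=50)

```text
time_s: 16.82
position: [0.6504, -0.2093, 0.0729]
tool_rot: [[0.103, 0.995, 0.0], [0.995, -0.103, -0.0], [-0.0, 0.0, -1.0]]
ft_force: [0.5, 0.5, 1.8]
grip_width: 0.0209
gripper_force: 48.8
```

Request:
move_arm(plan="0 0 0 0 0 0 0;0 0 -0.004 0 0 0 0;0 0 -0.012 0 0 0 0;0 0 -0.018 0 0 0 0;0 0 -0.01 0 0 0 0;0 0 0 0 0 0 0")

```text
time_s: 17.58
position: [0.6506, -0.2094, 0.1175]
tool_rot: [[0.103, 0.995, 0.001], [0.995, -0.103, -0.001], [-0.001, 0.001, -1.0]]
ft_force: [0.4, 1.1, -2.4]
grip_width: 0.0207
gripper_force: 49.0
```

Run:
```python
from go import go
go(.4865,-.2935,.115,84.1)
```

```text
t 17.575 pos [ 0.6506 -0.2094  0.1175] a 84.1 | tool shift [-0.1006 -0.1546  0.0023] turn z -0.0 tilt [-0.0006  0.0015] w 0.020689990934155626 q [-28.  40.  60.   0.  79. -22.] F [ 0.4  1.1 -2.4]
```

Request:
move_arm(plan="-0.02 -0.012 0 0 0 0 0;-0.035 -0.025 0 0 0 0 0;-0.03 -0.035 0 0 0 0 0;-0.0156 -0.035 0 0 0 0 0;0 -0.03 0 0 0 0 0;0 -0.0176 0 0 0 0 0;0 0 0 0 0 0 0;0 0 0.015 0 0 0 0;0 0 0.014 0 0 0 0;0 0 0.008 0 0 0 0;0 0 0.004 0 0 0 0;0 0 0 0 0 0 0")

```text
time_s: 19.08
position: [0.4864, -0.2934, 0.0754]
tool_rot: [[0.103, 0.995, -0.0], [0.995, -0.103, 0.0], [0.0, -0.0, -1.0]]
ft_force: [-0.2, 0.6, -2.6]
grip_width: 0.0207
gripper_force: 49.3
```

Run:
```python
from go import go
go(.4865,-.2935,.0732,84.1)
```

```text
t 19.075 pos [ 0.4864 -0.2934  0.0754] a 84.1 | tool shift [-0.0001  0.0002  0.0022] turn z 0.0 tilt [ 0.0002 -0.0002] w 0.020741442680069107 q [-43.  33.  84.   0.  63. -37.] F [-0.2  0.6 -2.6]
```

Request:
move_arm(plan="0 0 0.002 0 0 0 0;0 0 0 0 0 0 0;0 0 0 0 0 0 0.03;0 0 0 0 0 0 0.085;0 0 0 0 0 0 0.085;0 0 0 0 0 0 0.085;0 0 -0.015 0 0 0 0.085;0 0 -0.035 0 0 0 0.085;0 0 -0.055 0 0 0 0.085;0 0 -0.055 0 0 0 0.085;0 0 0 0 0 0 0.085")

```text
time_s: 20.45
position: [0.4873, -0.2942, 0.2391]
tool_rot: [[0.103, 0.995, 0.007], [0.995, -0.103, -0.007], [-0.006, 0.008, -1.0]]
ft_force: [0.2, -0.1, -1.0]
grip_width: 0.085
gripper_force: 0.0
```

Request:
move_arm(plan="0.0506 0.0115 0 0 0 0 0.085;0.0506 0.0115 0 0 0 0 0.085;0.0506 0.0115 0 0 0 0 0.085;0.0506 0.0115 0 0 0 0 0.085;0.0506 0.0115 0 0 0 0 0.085;0.0506 0.0115 0 0 0 0 0.085;0.0506 0.0115 0 0 0 0 0.085;0.0506 0.0115 0 0 0 0 0.085;0.0506 0.0115 0 0 0 0 0.085;0.0506 0.0115 0 0 0 0 0.085;0 0 0 0 0 -0.183 0.085;0 0 0 0 0 -0.183 0.085")

```text
time_s: 21.95
position: [0.6523, 0.1989, 0.2328]
tool_rot: [[-0.267, 0.964, -0.002], [0.964, 0.267, -0.0], [0.0, -0.002, -1.0]]
ft_force: [0.5, -1.1, -0.4]
grip_width: 0.085
gripper_force: 0.0
```

Request:
move_arm(plan="0 0 0 0 0 -0.183 0.085;0 0 0 0 0 -0.183 0.085;0 0 0 0 0 -0.183 0.085;0 0 0 0 0 -0.183 0.085;0 0 0 0 0 -0.183 0.085;0 0 0 0 0 -0.183 0.085;0 0 0 0 0 0 0.085;0 0 0 0 0 0 0.085")

```text
time_s: 22.95
position: [0.6525, 0.1981, 0.2334]
tool_rot: [[-0.977, 0.212, -0.001], [0.212, 0.977, -0.0], [0.001, -0.0, -1.0]]
ft_force: [0.0, -0.4, 0.4]
grip_width: 0.085
gripper_force: 0.0
```

Run:
```python
from h import *
from go import go
im,d,c=shot('wrist','w6.png');P=pts(d,c)
Q=P[(P[...,2]>.014)&(P[...,2]<.03)];Q=Q[(abs(Q[:,0]-.655)<.08)&(abs(Q[:,1]-.199)<.08)]
A=cv2.minAreaRect((Q[:,:2]*1000).astype(np.float32));print(A,np.median(Q[:,2]),len(Q))
go(A[0][0]/1000,A[0][1]/1000,.003,168)
```

```text
((654.2111206054688, 199.08428955078125), (62.174930572509766, 94.51786804199219), 78.25601959228516) 0.020121895260052654 4828
t 23.0 pos [0.6526 0.1981 0.2334] a 167.8 | tool shift [-0.0015  0.0014  0.2304] turn z -0.003 tilt [ 0.0005 -0.0002] w 0.08490274697669577 q [  7.  36.  50.   0.  95. -71.] F [-0.5  0.6  0.2]
```

View pics/w6.png

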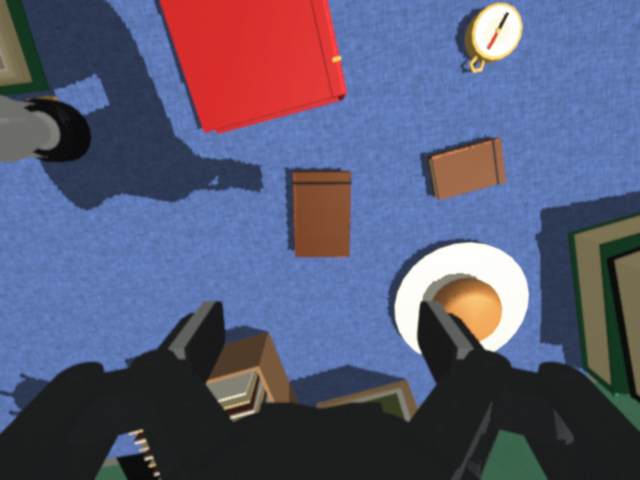

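The logbook is at (322,214), squared with the fingers, and nothing is close enough to get in the way. I descend and grip.

Request:
move_arm(plan="-0.0015 0.0014 0.055 0 0 0 0.085;0 0 0.055 0 0 0 0.085;0 0 0.05 0 0 0 0.085;0 0 0.035 0 0 0 0.085;0 0 0.02 0 0 0 0.085;0 0 0.012 0 0 0 0.085;0 0 0.005 0 0 0 0.085;0 0 0 0 0 0 0.085;0 0 0 0 0 0 0;0 0 0 0 0 0 0;0 0 0 0 0 0 0;0 0 0 0 0 0 0", grip_force=40)

```text
time_s: 24.5
position: [0.6549, 0.1991, 0.0028]
tool_rot: [[-0.978, 0.208, 0.002], [0.208, 0.978, 0.0], [-0.002, 0.0, -1.0]]
ft_force: [-1.3, -0.6, 6.3]
grip_width: 0.0608
gripper_force: 43.6
```

Request:
move_arm(plan="0 0 0 0 0 0 0;0 0 -0.005 0 0 0 0;0 0 -0.015 0 0 0 0;0 0 -0.03 0 0 0 0;0 0 -0.035 0 0 0 0;0 0 -0.015 0 0 0 0;0 0 0 0 0 0 0")

```text
time_s: 25.38
position: [0.6547, 0.1992, 0.1024]
tool_rot: [[-0.978, 0.208, 0.002], [0.208, 0.978, 0.0], [-0.002, 0.001, -1.0]]
ft_force: [-0.4, 0.2, -1.7]
grip_width: 0.0606
gripper_force: 43.9
```

Run:
```python
from h import *
from go import go
go(.454,.1736,.1,182)
im,d,c=shot('wrist','w7.png');P=pts(d,c);I=im.astype(int)
m=(I[...,0]>I[...,1]+70)&(I[...,0]>I[...,2]+70)&(P[...,2]>.035)&(P[...,2]<.055)
Q=P[m];print(len(Q),np.median(Q[:,2]),cv2.minAreaRect((Q[:,:2]*1000).astype(np.float32)))
```

```text
t 25.375 pos [0.6547 0.1992 0.1024] a 168.0 | tool shift [ 0.1909 -0.0668  0.0021] turn z -0.245 tilt [-0.0015  0.0006] w 0.060616651596425625 q [  7.  41.  61.   0.  78. -71.] F [-0.4  0.2 -1.7]
23634 0.04191086346359805 ((629.258544921875, 257.7437438964844), (413.3034362792969, 124.99952697753906), 39.2581901550293)
```

Request:
move_arm(plan="0.015 -0.005 0 0 0 0 0;0.03 -0.0105 0 0 0 0 0;0.035 -0.0125 0 0 0 0 0;0.035 -0.0125 0 0 0 0 0;0.035 -0.0125 0 0 0 0 0;0.027 -0.009 0 0 0 0 0;0.0135 -0.0047 0 0 0 0 0;0 0 0 0 0 -0.12 0;0 0 0 0 0 -0.125 0;0 0 0.02 0 0 0 0;0 0 0.015 0 0 0 0;0 0 0 0 0 0 0")

```text
time_s: 26.92
position: [0.4539, 0.1734, 0.0654]
tool_rot: [[-0.999, -0.035, -0.003], [-0.035, 0.999, -0.0], [0.003, -0.0, -1.0]]
ft_force: [0.6, 0.1, -0.0]
grip_width: 0.0608
gripper_force: 44.0
```

Run:
```python
from h import *
from go import go
go(.4545,.174,.0487,181.9)
im,d,c=shot('wrist','w7.png')
```

```text
t 26.925 pos [0.4539 0.1734 0.0654] a -178.0 | tool shift [-0.0006  0.0005  0.0167] turn z 0.002 tilt [ 0.0028 -0.0002] w 0.06075769757648146 q [  7.  27.  98.   0.  55. -85.] F [ 0.6  0.1 -0. ]
```

View pics/w7.png

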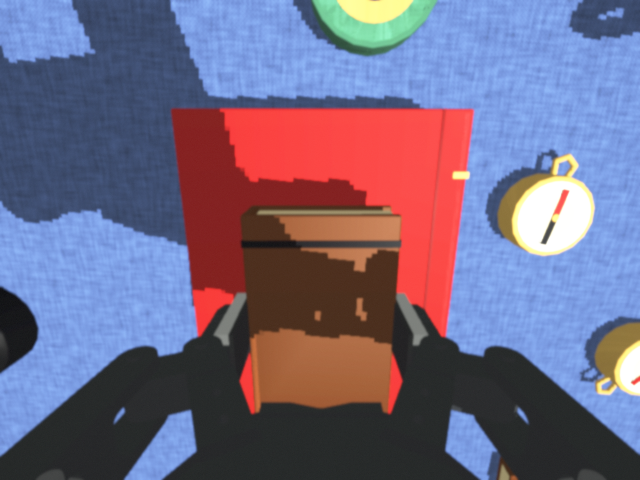

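The logbook is held square and centred over the red album (centre about (320,300)). I set it down.

Request:
move_arm(plan="-0.0006 0.0005 0.008 0 0 0 0;0 0 0.005 0 0 0 0;0 0 0.003 0 0 0 0;0 0 0.001 0 0 0 0;0 0 0 0 0 0 0")

```text
time_s: 27.6
position: [0.4548, 0.1741, 0.0497]
tool_rot: [[-0.999, -0.035, 0.0], [-0.035, 0.999, 0.0], [-0.0, 0.0, -1.0]]
ft_force: [-0.2, -0.1, -2.2]
grip_width: 0.0609
gripper_force: 44.0
```

Request:
move_arm(plan="0 0 0 0 0 0 0.07;0 0 0 0 0 0 0.085;0 0 0 0 0 0 0.085;0 0 0 0 0 0 0.085;0 0 -0.015 0 0 0 0.085;0 0 -0.035 0 0 0 0.085;0 0 -0.05 0 0 0 0.085;0 0 -0.05 0 0 0 0.085;0 0 0 0 0 0 0.085;0 0 0 0 0 0 0.085")

```text
time_s: 28.85
position: [0.4543, 0.174, 0.1989]
tool_rot: [[-0.999, -0.035, -0.001], [-0.035, 0.999, -0.0], [0.001, -0.0, -1.0]]
ft_force: [-0.2, -0.1, -0.5]
grip_width: 0.085
gripper_force: 0.0
```

Run:
```python
from h import *
from go import go
im,d,c=shot('wrist','w8.png');P=pts(d,c)
for n,lo,hi,x,y,w in(('book',.058,.08,.4545,.174,.08),('red',.035,.055,.4545,.174,.12),('comp',.012,.03,.5165,.396,.05)):
    Q=P[(P[...,2]>lo)&(P[...,2]<hi)];Q=Q[(abs(Q[:,0]-x)<w)&(abs(Q[:,1]-y)<w)]
    if len(Q):print(n,len(Q),np.median(Q[:,2]),cv2.minAreaRect((Q[:,:2]*1000).astype(np.float32)))
go(.5165,.396,.2,181.9)
```

```text
book 7689 0.06459867619058986 ((454.00152587890625, 174.00900268554688), (94.56487274169922, 62.27275085449219), 2.0665500164031982)
red 21223 0.04262793716025254 ((454.5875244140625, 174.09561157226562), (180.21348571777344, 141.2324676513672), 1.8945821523666382)
comp 1501 0.016053996433294634 ((515.5609741210938, 397.6365051269531), (47.34680938720703, 46.97126770019531), 51.500083923339844)
t 28.9 pos [0.4542 0.174  0.1984] a -178.0 | tool shift [-0.0701  0.2197 -0.0018] turn z 0.002 tilt [ 0.0024 -0.0002] w 0.08492482681293087 q [  7.  17.  87.  -0.  76. -85.] F [-0.4 -0.1  0.8]
```

The logbook lies at (0.454,0.174), within 1 mm of the album's centre. Next is the compass.

Request:
move_arm(plan="-0.014 0.044 0 0 0 0 0.085;-0.014 0.044 0 0 0 0 0.085;-0.014 0.044 0 0 0 0 0.085;-0.014 0.044 0 0 0 0 0.085;-0.014 0.044 0 0 0 0 0.085;0 0 0 0 0 0 0.085;0 0 0 0 0 0 0.085")

```text
time_s: 29.78
position: [0.5166, 0.3959, 0.1981]
tool_rot: [[-0.999, -0.035, -0.002], [-0.035, 0.999, -0.002], [0.002, -0.001, -1.0]]
ft_force: [-0.2, -0.4, 0.6]
grip_width: 0.085
gripper_force: 0.0
```

Run:
```python
from h import *
from go import go
im,d,c=shot('wrist','w9.png');P=pts(d,c)
Q=P[(P[...,2]>.013)&(P[...,2]<.03)];Q=Q[(abs(Q[:,0]-.516)<.05)&(abs(Q[:,1]-.397)<.05)]
A=cv2.minEnclosingCircle((Q[:,:2]*1000).astype(np.float32));print(A,np.median(Q[:,2]),cv2.minAreaRect((Q[:,:2]*1000).astype(np.float32)))
go(A[0][0]/1000,A[0][1]/1000,0,181.9)
```

```text
((516.15869140625, 398.19439697265625), 23.900447845458984) 0.017177298188075035 ((515.9489135742188, 398.152099609375), (46.22769546508789, 47.53180694580078), 7.076809883117676)
t 29.825 pos [0.5168 0.3955 0.1987] a -178.0 | tool shift [0.0002 0.0029 0.1987] turn z 0.001 tilt [ 0.0017 -0.001 ] w 0.08506868433949533 q [ 27.  33.  60.  -0.  87. -65.] F [ 0.3 -0.5  0.3]
```

View pics/w9.png

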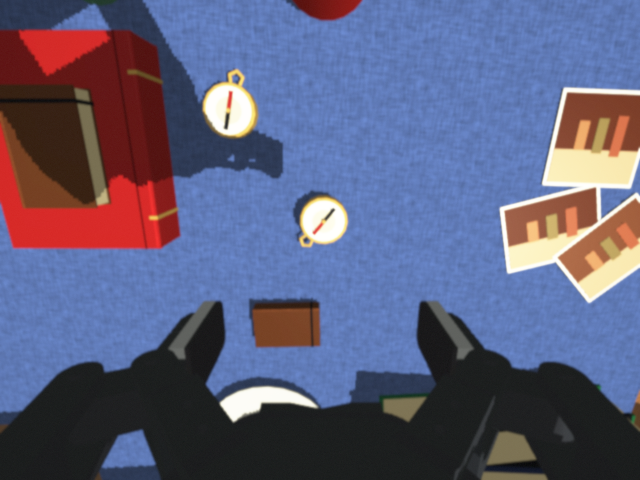

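The wanted compass is at (324,220), and its look-alike at (229,109) is further right.

Request:
move_arm(plan="0 0.0027 0.05 0 0 0 0.085;0 0 0.05 0 0 0 0.085;0 0 0.045 0 0 0 0.085;0 0 0.03 0 0 0 0.085;0 0 0.015 0 0 0 0.085;0 0 0.0075 0 0 0 0.085;0 0 0 0 0 0 0.085;0 0 0 0 0 0 0.03;0 0 0 0 0 0 0;0 0 0 0 0 0 0;0 0 0 0 0 0 0;0 0 0 0 0 0 0", grip_force=30)

```text
time_s: 31.32
position: [0.5172, 0.3994, 0.0032]
tool_rot: [[-0.999, -0.035, 0.001], [-0.035, 0.999, 0.001], [-0.001, 0.001, -1.0]]
ft_force: [-1.3, -0.7, 6.8]
grip_width: 0.0459
gripper_force: 30.9
```

Request:
move_arm(plan="0 0 0 0 0 0 0;0 0 -0.005 0 0 0 0;0 0 -0.015 0 0 0 0;0 0 -0.03 0 0 0 0;0 0 -0.035 0 0 0 0;0 0 -0.025 0 0 0 0;0 0 -0.01 0 0 0 0;0 0 0 0 0 0 0")

```text
time_s: 32.33
position: [0.517, 0.3991, 0.1225]
tool_rot: [[-0.999, -0.035, 0.001], [-0.035, 0.999, 0.0], [-0.001, 0.0, -1.0]]
ft_force: [-0.5, -0.3, -0.7]
grip_width: 0.0464
gripper_force: 31.0
```

Run:
```python
from go import go
go(.454,.174,.12,181.9)
```

```text
t 32.325 pos [0.517  0.3991 0.1225] a -178.0 | tool shift [ 0.0708 -0.2228  0.0024] turn z 0.002 tilt [-0.0007  0.0003] w 0.046399543810520666 q [ 27.  37.  66.   0.  77. -65.] F [-0.5 -0.3 -0.7]
```

Request:
move_arm(plan="0.005 -0.016 0 0 0 0 0;0.011 -0.036 0 0 0 0 0;0.0125 -0.04 0 0 0 0 0;0.0125 -0.04 0 0 0 0 0;0.0125 -0.04 0 0 0 0 0;0.011 -0.034 0 0 0 0 0;0.0055 -0.0168 0 0 0 0 0;0 0 0 0 0 0 0;0 0 0.018 0 0 0 0;0 0 0.015 0 0 0 0;0 0 0.01 0 0 0 0;0 0 0 0 0 0 0")

```text
time_s: 33.83
position: [0.4547, 0.1745, 0.0785]
tool_rot: [[-0.999, -0.036, -0.001], [-0.036, 0.999, -0.0], [0.001, 0.0, -1.0]]
ft_force: [0.5, -0.5, -0.8]
grip_width: 0.0463
gripper_force: 31.0
```

Run:
```python
from go import go
go(.455,.174,.0702,181.9)
```

```text
t 33.825 pos [0.4547 0.1745 0.0785] a -177.9 | tool shift [-0.0003 -0.0005  0.0083] turn z 0.003 tilt [0.0013 0.    ] w 0.046332675170954137 q [  7.  26.  97.   0.  57. -85.] F [ 0.5 -0.5 -0.8]
```

Request:
move_arm(plan="0 -0.0005 0.004 0 0 0 0;0 0 0.0025 0 0 0 0;0 0 0.0013 0 0 0 0;0 0 0.0005 0 0 0 0;0 0 0 0 0 0 0")

```text
time_s: 34.45
position: [0.4549, 0.1735, 0.0709]
tool_rot: [[-0.999, -0.035, 0.0], [-0.035, 0.999, 0.0], [-0.0, 0.0, -1.0]]
ft_force: [0.4, -0.1, -1.2]
grip_width: 0.0462
gripper_force: 31.0
```

Request:
move_arm(plan="0 0 0 0 0 0 0.06;0 0 0 0 0 0 0.085;0 0 0 0 0 0 0.085;0 0 0 0 0 0 0.085;0 0 -0.015 0 0 0 0.085;0 0 -0.035 0 0 0 0.085;0 0 -0.05 0 0 0 0.085;0 0 -0.04 0 0 0 0.085;0 0 0 0 0 0 0.085;0 0 0 0 0 0 0.085")

```text
time_s: 35.7
position: [0.4544, 0.1734, 0.21]
tool_rot: [[-0.999, -0.035, -0.001], [-0.035, 0.999, -0.0], [0.001, -0.0, -1.0]]
ft_force: [0.4, 0.8, -0.2]
grip_width: 0.0854
gripper_force: 0.0
```

Run:
```python
from h import *
from go import go
im,d,c=shot('wrist');P=pts(d,c)
for n,lo,hi,w in(('comp',.078,.1,.06),('book',.058,.074,.08)):
    Q=P[(P[...,2]>lo)&(P[...,2]<hi)];Q=Q[(abs(Q[:,0]-.4545)<w)&(abs(Q[:,1]-.174)<w)]
    if len(Q):print(n,len(Q),np.median(Q[:,2]),Q[:,2].std(),cv2.minAreaRect((Q[:,:2]*1000).astype(np.float32)))
go(.5,0,.3,181.9)
shot('top','top1.png')
im,d,c=shot('top');P=pts(d,c)
for n,u,v,w,lo,hi in(('frame',375,230,35,.095,.115),('bell',420,235,22,.105,.13),('troph',333,226,22,.105,.13)):
    Q=P[v-w:v+w,u-w:u+w].reshape(-1,3);Q=Q[(Q[:,2]>lo)&(Q[:,2]<hi)]
    if len(Q): print(n,cv2.minAreaRect((Q[:,:2]*1000).astype(np.float32)))
```

```text
comp 2431 0.08329681294329329 0.000936684705396613 ((453.1692810058594, 173.31980895996094), (46.772090911865234, 46.58982849121094), 4.547631740570068)
book 4647 0.06473356966344289 0.00105896262710566 ((454.5539855957031, 173.92205810546875), (95.22897338867188, 62.1690559387207), 2.132598400115967)
t 35.75 pos [0.4543 0.1734 0.2096] a -178.0 | tool shift [-0.0394 -0.1749 -0.0904] turn z 0.002 tilt [ 0.0023 -0.0002] w 0.08490176422733706 q [  7.  17.  86.  -0.  77. -85.] F [-0.6  0.6  0.1]
frame ((496.4009094238281, -147.45989990234375), (166.47593688964844, 42.71720504760742), 80.79110717773438)
bell ((489.7438049316406, -261.2079772949219), (85.95073699951172, 26.321203231811523), 86.69137573242188)
troph ((506.83349609375, -58.09296417236328), (62.99166488647461, 55.01752471923828), 42.432373046875)
```

View pics/top1.png

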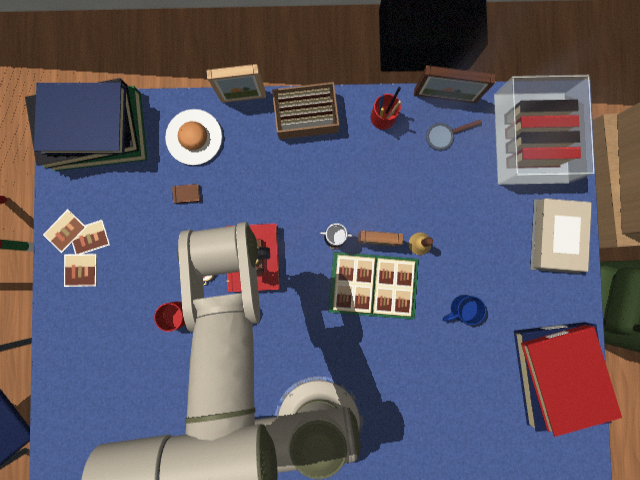

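The top view shows the trophy (336,235), frame (381,238) and bell (421,243) in line behind the album. The mugs at (170,317) and (466,310) are unmoved, and the compass is within 2 mm of the logbook's centre. I hand it in.

```bash
python3 -c "
from rig import env
print(env.close_job())"
```

```text
the job is handed in; nothing more can be done
None
```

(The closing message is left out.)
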